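Pack the table-levelling wedges and latch their box

TASK

Pack up the levelling wedges of the folding sales tables: lay the loose wooden wedge in the gap in the open steel box, head to tail with its neighbour, so that all four wedges lie flat on the floor of the box; then shut the lid fully and press its latch down until it snaps home against the box. Leave the other things on the table where they are.

Things in the scene. Friction and masses are not known exactly. Their poses are not given: they have to be found in the camera images.
- kit: Grey steel box for four wedges, fixed on the table; outside 130 mm (x) by 108 mm (y), walls 2 mm, rim 44 mm above the table, inside 126 x 104 mm, lined floor 14 mm above the table. Origin: centre of its underside; x from its front (latch side, facing the robot) to its rear (hinge), y to its left, z up. Three wedges lie in it, side by side from the left wall; the gap is at the right (-y) wall.
- gap (a point): Centre of the gap, on the lined floor; axes as the box. It takes a wedge with its thick end to the rear (+x), with 6 mm play in length, 7 mm in width: 39 mm wide at the rear, 23 mm at the front. Right side: box wall, rim 44 mm above the table. Left: slanted face of a wedge, top 54 mm above the table. Fingers do not fit beside the wedge below those tops: let go there, then press it down.
- wedge_mid (a point): Centre of the loose light-wood wedge, 20 mm above its lower face. It lies on its side: 120 mm long, 40 mm high, tapering in plan from 32 mm (thick end) to 16 mm (thin end). x runs along it to the thick end, z up. The -y face is straight, 12 mm from this point; the +y face is slanted 7.6 degrees: 12 mm off here, 20 mm at the thick end, 4 mm at the thin end. Lower edges bevelled 2.5 mm. 0.06 to 0.12 kg.
- wedge_heel (a point): Middle of the thick end face of the loose wedge, 60 mm along its x from wedge_mid (and 4 mm to +y), 20 mm above its lower face.
- packed_1_mid (a point): Centre of the packed wedge at the left wall, a twin of the loose one with the same axes, thick end to the front of the box; 20 mm above its lower face.
- packed_2_mid (a point): Centre of the second packed wedge, thick end to the rear of the box; as packed_1_mid.
- packed_3_mid (a point): Centre of the third packed wedge, beside the gap, thick end to the front of the box, slanted face towards the gap; as packed_1_mid.
- lid (a joint): Angle of the lid, rad: 0 shut, grows as it opens up and to the rear, at most 2.0; starts leaning back at 1.65 to 1.9. A stiff friction hinge (0.28 N m) holds it where it is left; 2 to 5 N at its front edge moves it. The lid is a pan 130 x 108 mm, 18 mm deep; shut, its flat top is 62 mm above the table.
- lid_hinge (a point): Middle of the lid's hinge line at the rear of the box, 68 mm behind the box's centre, 44 mm above the table; the line runs along the y axis of the box.
- lid_front (a point): Middle of the front edge of the lid's outer (top) face: with the lid shut 133 mm before the hinge line and 18 mm above it. Its axes turn with the lid and are those of the box when shut: z points out of the outer face.
- keeper (a point): Middle of the fixed keeper bar (4 mm thick, 26 mm long, along the y axis of the box) on the box's front, 22 mm above the table, 6 mm out from the front face. The latch's hooked nose snaps under it.
- latch (a joint): Angle of the steel latch on the lid's front edge, rad: 0 home (hanging down against the box's front, its nose under the keeper bar), grows as its lower end swings out and up, 1.57 sticks straight out from the lid. Starts at 1.15 to 1.75; stays where it is left. Its nose snaps past the keeper between 0.15 and 0.05 rad, taking 8 to 11 N at the lip, and only with the lid down.
- latch_pivot (a point): Middle of the latch's pivot line, which runs along the y axis of the box: on the lid, 7 mm out from its front face; 52 mm above the table when the lid is shut.
- latch_lip (a point): Middle of the curled finger lip at the free end of the latch plate, 39 mm from the pivot line. The plate is 36 mm wide (along the pivot line); its outer face is 6 to 7 mm out from the pivot. With the latch home the lip is 13 mm above the table and 13 mm out from the box's front face.
- stapler_mid (a point): Red desk stapler, 32 x 135 x 50 mm, a bystander right of the box: leave it. Point at its middle, 25 mm above the table.
- table_can_3_mid (a point): Small yellow and red paint tin, 75 mm across, 76 mm high, a bystander on the left: leave it. Point at its centre.
- masking_tape_mid (a point): Roll of masking tape lying flat, 94 mm across, 19 mm high, a bystander behind on the left: leave it. Point at its centre.
There are look-alikes about, which are no part of the job. What is shaped like the part that bears packed_3_mid but green is not meant.

How it is judged:
By the outcome, as a careful person would: the job done as asked, in the order asked, and still so for the second after the job is handed in, with the robot touching nothing.
It also fails if it takes over 70 s, if anything falls off the work surface, if the arm or the gripper's body presses on something with over 40 N, if the wrist force passes 120 N, or if a joint passes its speed limit or range.

ROBOT

A 6-joint arm with a two-finger parallel gripper is mounted at the origin on a cart in front of the work surface, level with it; the furniture and walls round the work are solid. World frame = base frame: x ahead of the robot, y to its left, z up, the work surface at z = 0. Lengths are in m, angles in rad, forces in N, time in s.
With the tool pointing down it reaches from about 0.425 to 0.95 m from the base axis. Payload 3.5 kg.
Tool frame: the origin (TCP) lies midway between the tips of the shut fingers; the grasp point (between the pads) lies ctrl.grasp_offset behind it (ctrl.grasp_offset is the distance from the TCP to the grasp point, in m); x points along the fingers, y is the direction in which the jaws open and shut, and the axes are right-handed (so a half turn about x gives the same grasp; the last joint's range is limited). The gripper opens to 85 mm and grips with 20 to 120 N. Pads are 22 mm wide; open, the fingers measure 114 mm over their backs; the gripper's body (76 mm by 85 mm) begins 54 mm behind the grasp point. The pads swing forward as they close: fully open they stand 13 mm farther back than shut.
Start: joints at [-1.414, 0.286, 1.577, -0, 1.279, -0.15], TCP at [0.204, -0.643, 0.231] pointing down, gripper open.
Joint ranges: [-2.77, 2.77], [-0.9, 2.22], [0.21, 2.48], [-1.53, 4.67], [0.24, 2.81], [-2.84, 2.84]. Speed limits (rad/s): [2.79, 2.79, 3.14, 3.14, 3.14, 3.14].

INTERFACE

Orientations are given as a unit quaternion [x, y, z, w].
In Python, from plant import readout, read_camera, sign_off, ctrl gives the robot as it stands.
- The arm moves only by the tool drive_tool, never from a script. Its argument "steps" is a list of rows, each a list of 5 numbers: the shift along the tool's x, y, z in cm, then the turn about the tool's x in degrees, then the opening, from 0 (shut) to 1 (fully open). A call has 1 to 10 rows; each row shifts and turns the commanded pose from where the row before left it, along the tool's axes as they then stand; what a row does not reach is not made up. A row lasts 1/10 s, in which the tool goes at most 50 mm and 8.59 degrees, less where a joint would pass 70% of its speed; a pose out of reach is approached as far as the arm can. A call is refused whole if a number of a shift passes 5 or a number of a turn 8.59, either way. A call with a gripper value outside its range is refused whole. The fingers move at their own pace and stop on an object; "force" is the grip in N (left out, the last holds). Time passes only in rows, so rows that do not move let the fingers close. It gives the time, the measured TCP pose, the force and the opening at its end, in the units of the state.
- readout.get_state(): the state, without advancing time (a new reading comes with each control period).
- read_camera(name): name is "scene" or "top" or "wrist"; returns a dict with "frame" (384x512x3 uint8, red, green, blue), "vertical_fov" (degrees; the focal length in pixels is half the picture's height over the tangent of half this angle, whatever the lens; pixels are square), "cx", "cy" (the principal point, pixels), "eye" and "orientation" of the camera in the world. Camera axes: x right, y up, looking along -z (the intrinsics and any distortion apply to the point x, -y, -z); pixel columns grow to the right and rows downward; lengths in m; the calibration is good to about 2 mm. A picture is of the moment at which its call begins. There is no depth.
- sign_off(): hands the job in, once; it reports no verdict.
The state is a dict: "time": time; "qpos": joint angles; "dq": joint speeds; "joint_efforts": joint torques, N m; "eef_pos": TCP position; "tcp_rot": TCP orientation; "contact_force": force on the tool from outside, world axes, zero at the start; "wrist_torque": the same for the moment, N m; "opening": opening from 0.0 (shut) to 1.0 (fully open).
Only numpy, scipy, OpenCV 4.12 (cv2) and the standard library are available. Lean on these libraries where they do the work, as an engineer would, in place of code of your own. Each camera call takes 0.05 s, during which the arm holds its last target. There are 200 camera calls.

## Working session

There is one attempt and no reset: what is moved stays moved. The work goes in short steps, Python scripts to look and compute and a tool call to move; the robot and the scene stay as the last step left them, time stands still between calls to the robot, and variables do not carry over. Pictures are saved under pics/ and viewed, about 8 in all and at most 12, crops included, and the job is handed in when it is done.

Besides the shell and the picture viewer there is one more tool, called after "Emit:" by a JSON object that holds its "name" and its "arguments", one argument or row to a line. drive_tool: Moves the arm, as the interface text tells. Its arguments: {"type":"object","properties":{"steps":{"type":"array","items":{"type":"array","items":{"type":"number"}}},"force":{"type":"number"}},"required":["steps"]}

```bash
mkdir -p pics; ls
python3 - <<'E'
from plant import readout, read_camera, ctrl
import cv2,json
print(ctrl.grasp_offset); print(readout.get_state())
for n in ("scene","top"):
    c=read_camera(n); cv2.imwrite(f"pics/{n}0.png",cv2.resize(c["frame"][:,:,::-1],None,fx=1.5,fy=1.5,interpolation=cv2.INTER_CUBIC))
    print(n,{k:v for k,v in c.items() if k!="frame"})
E
```

```text
pics
0.0187
{'time': 0.0, 'qpos': array([-1.41399626e+00,  2.87197518e-01,  1.57819848e+00,  1.11847283e-07,
        1.27860786e+00, -1.49993129e-01]), 'dq': array([-0.00243016, -0.00156119,  0.00086066, -0.00167135,  0.00139292,
       -0.00190299]), 'joint_efforts': array([-5.26376534e-04, -4.05981445e+01, -2.92628932e+01, -1.54455133e-04,
        5.78587060e-03,  1.09188511e-05]), 'eef_pos': array([ 0.2037792 , -0.64280411,  0.22991432]), 'tcp_rot': array([-0.69880042, -0.10889529,  0.69880614, -0.10719032]), 'contact_force': array([ 0.09229003,  1.34114921, -0.25647912]), 'wrist_torque': array([0.03158357, 0.01851961, 0.01648342]), 'opening': 0.9980221149125948}
scene {'vertical_fov': 56.138840761350394, 'cx': 257.4419746411459, 'cy': 190.91548576486488, 'eye': array([-0.17041159,  0.47927552,  1.02566949]), 'orientation': array([-0.16618311,  0.30401507,  0.83010922, -0.43689438])}
top {'vertical_fov': 49.364213001086306, 'cx': 258.68880012094974, 'cy': 196.25364633046286, 'eye': array([0.46010779, 0.01834771, 1.27410415]), 'orientation': array([-0.02040327,  0.01866419,  0.70795253, -0.70571848])}
```

View pics/scene0.png

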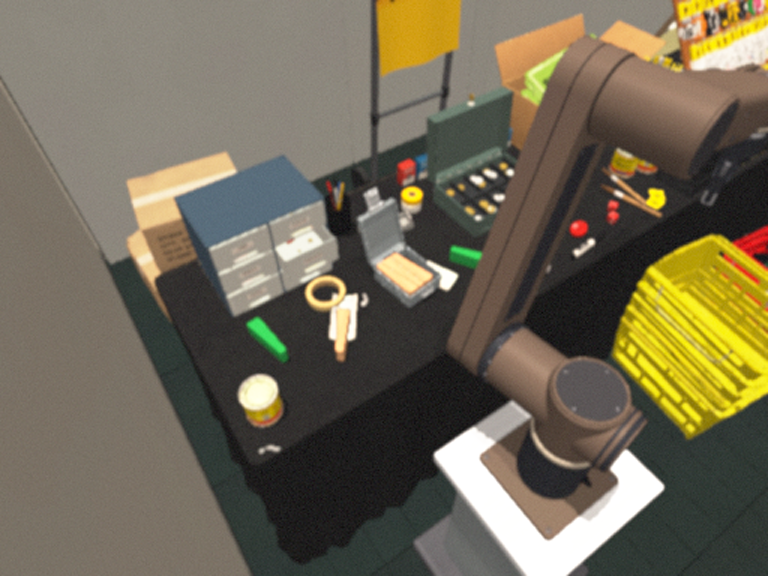

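View pics/top0.png

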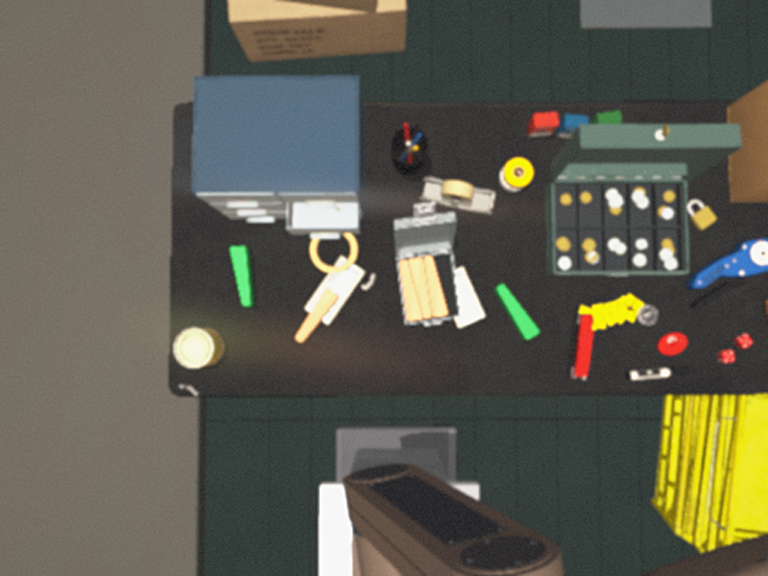

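```bash
cat > h.py <<'E'
import numpy as np, cv2
from scipy.spatial.transform import Rotation as R
from plant import readout, read_camera, ctrl
def meta(c): return {k:v for k,v in c.items()}
def f(c): return c["frame"].shape[0]/2/np.tan(np.radians(c["vertical_fov"])/2)
def ray(c,u,v):
    d=np.array([(u-c["cx"])/f(c),-(v-c["cy"])/f(c),-1.]); return R.from_quat(c["orientation"]).apply(d)
def plane(c,u,v,z):
    d=ray(c,u,v); e=np.array(c["eye"]); return e+d*(z-e[2])/d[2]
def tri(obs):
    A=np.zeros((3,3));b=np.zeros(3);rs=[]
    for c,u,v in obs:
        d=ray(c,u,v);d/=np.linalg.norm(d);P=np.eye(3)-np.outer(d,d);A+=P;b+=P@c["eye"];rs.append((P,c["eye"]))
    x=np.linalg.solve(A,b); return x,[np.linalg.norm(P@(x-e)) for P,e in rs]
def proj(c,p):
    q=R.from_quat(c["orientation"]).inv().apply(np.atleast_2d(p)-c["eye"]); return np.c_[c["cx"]+f(c)*q[:,0]/-q[:,2], c["cy"]-f(c)*q[:,1]/-q[:,2]]
def shot(n,tag):
    c=read_camera(n); np.save(f"pics/{tag}.npy",c,allow_pickle=True); return c
def load(tag): return np.load(f"pics/{tag}.npy",allow_pickle=True).item()
def crop(c,u0,v0,w,h,s):
    I=cv2.resize(c["frame"][v0:v0+h,u0:u0+w,::-1],None,fx=s,fy=s,interpolation=cv2.INTER_CUBIC).copy()
    for u in range(-(-u0//10)*10,u0+w,10):
        cv2.line(I,(int((u+.5-u0)*s),0),(int((u+.5-u0)*s),6 if u%50 else 14),(0,255,255),1)
        if u%20==0: cv2.putText(I,str(u),(int((u-u0)*s)-8,24),0,.35,(0,255,255),1)
    for v in range(-(-v0//10)*10,v0+h,10):
        cv2.line(I,(0,int((v+.5-v0)*s)),(6,int((v+.5-v0)*s)),(0,255,255),1)
        if v%20==0: cv2.putText(I,str(v),(8,int((v-v0)*s)+8),0,.35,(0,255,255),1)
    return I
E
python3 - <<'E'
from h import *
t=shot("top","t0"); s=shot("scene","s0")
a=crop(t,190,130,130,105,6); b=crop(s,200,120,110,130,5)
cv2.imwrite("pics/c_top.png",a[:600,:800])
cv2.imwrite("pics/c_scene.png",crop(s,210,120,100,125,4.7))
E
```

```text
(no output)
```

View pics/c_top.png

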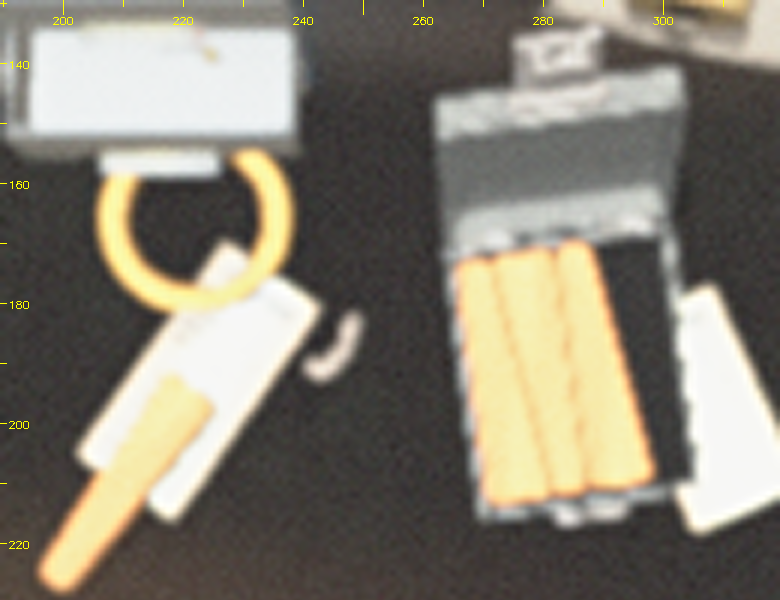

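View pics/c_scene.png

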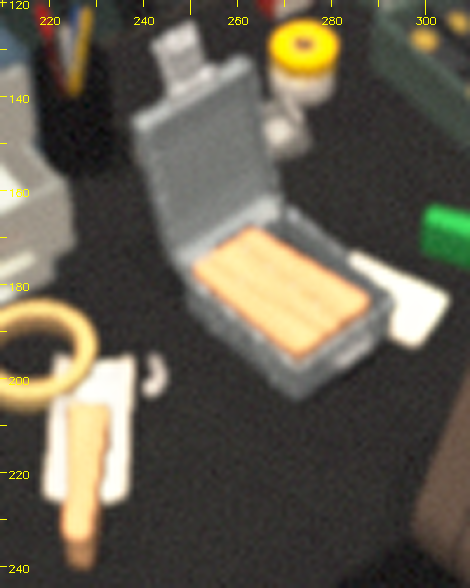

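Run:
```python
from h import *
np.set_printoptions(precision=4,suppress=True)
t=load("t0");s=load("s0")
for n,p in dict(thickL=(218,192),thickR=(225.5,197.5),thinL=(196,224.5),thinR=(202,228)).items(): print(n,plane(t,*p,.04))
for n,p in dict(p1thickfrontL=(271,213.5),p3frontR=(298.5,208),p3rearR=(288,169.5),p1rearL=(265.5,172)).items(): print(n,plane(t,*p,.054))
for n,p in dict(fl=(269.5,216),fr=(304.5,211),rr=(301,167)).items(): print(n,plane(t,*p,.044))
print("lidfront ends",tri([(t,262.5,148),(s,239.5,147)]),tri([(t,303.5,143),(s,262,131.5)]), "latch tip", tri([(t,276,135),(s,243,129)]),tri([(t,289.5,133.5),(s,251,124)]))
print("thick",tri([(t,222,195),(s,229,206)]))
st=readout.get_state(); T=R.from_quat(st["tcp_rot"]); print(T.as_matrix())
w=read_camera("wrist"); print(T.inv().apply(w["eye"]-st["eef_pos"]),(T.inv()*R.from_quat(w["orientation"])).as_matrix(),w["vertical_fov"])
```

```text
thickL [0.5414 0.1417 0.04  ]
thickR [0.525  0.1195 0.04  ]
thinL [0.4456 0.2064 0.04  ]
thinR [0.4352 0.1886 0.04  ]
p1thickfrontL [ 0.4771 -0.0145  0.054 ]
p3frontR [ 0.4929 -0.0949  0.054 ]
p3rearR [ 0.606 -0.065  0.054]
p1rearL [0.5988 0.001  0.054 ]
fl [ 0.4699 -0.0103  0.044 ]
fr [ 0.4843 -0.1134  0.044 ]
rr [ 0.6145 -0.1042  0.044 ]
lidfront ends (array([0.6504, 0.0092, 0.1622]), [np.float64(0.0014793385416700601), np.float64(0.0014793385416702397)]) (array([ 0.6628, -0.0983,  0.1722]), [np.float64(0.00041866364673779824), np.float64(0.00041866364673786227)]) latch tip (array([ 0.676 , -0.0249,  0.2098]), [np.float64(0.00099184996101348), np.float64(0.0009918499610136193)]) (array([ 0.6786, -0.0598,  0.214 ]), [np.float64(0.0014984529750721824), np.float64(0.001498452975072206)])
thick (array([0.5333, 0.1311, 0.0364]), [np.float64(0.0010849125133726041), np.float64(0.0010849125133725987)])
[[-0.0003  0.302  -0.9533]
 [ 0.0015 -0.9533 -0.302 ]
 [-1.     -0.0015 -0.0002]]
[-0.1432 -0.0012 -0.0732] [[-0.0008  0.2846 -0.9587]
 [ 1.      0.0013 -0.0004]
 [ 0.0012 -0.9587 -0.2846]] 69.71515067685014
```

```bash
cat >> h.py <<'E'
def yaw_of(q):  # yaw of tool -z (camera side)
    m=R.from_quat(q).as_matrix(); return np.degrees(np.arctan2(-m[1,2],-m[0,2]))
def plan(wps,g,step=4.5):
    """wps: list of (x,y,z,yaw deg of tool -z); prints rows"""
    st=readout.get_state(); p=np.array(st["eef_pos"]); T=R.from_quat(st["tcp_rot"]); rows=[]
    for x,y,z,yw in wps:
        d=np.array([x,y,z])-p; dy=(yw-yaw_of(T.as_quat())+180)%360-180
        n=max(1,int(np.ceil(max(np.linalg.norm(d)/step*100,abs(dy)/8)))); 
        for i in range(n):
            k=n-i
            l=np.round(T.inv().apply((np.array([x,y,z])-p)/k)*100,1 if n>1 else 2)
            dy=(yw-yaw_of(T.as_quat())+180)%360-180; a=round(-dy/k,1)
            p=p+T.apply(l/100); T=T*R.from_rotvec([np.radians(a),0,0]); rows.append([*l.tolist(),a,g])
    for i in range(0,len(rows),10): print(str(rows[i:i+10]).replace(" ",""))
    print("end",p.round(4),round(yaw_of(T.as_quat()),1))
def here():
    s=readout.get_state(); print(round(s["time"],2),s["eef_pos"].round(4),"yaw",round(yaw_of(s["tcp_rot"]),2),"F",s["contact_force"].round(1),"op",round(s["opening"],3))
E
python3 - <<'E'
from h import *
plan([(.42,-.42,.26,50),(.47,-.1,.28,120),(.46,0.1,.28,170)],1)
E
```

```text
[[-0.4,-2.1,-3.9,np.float64(-4.6),1],[-0.4,-1.8,-4.1,np.float64(-4.6),1],[-0.4,-1.5,-4.2,np.float64(-4.6),1],[-0.4,-1.1,-4.3,np.float64(-4.7),1],[-0.4,-0.7,-4.4,np.float64(-4.6),1],[-0.5,-0.4,-4.4,np.float64(-4.7),1],[-0.4,-0.1,-4.4,np.float64(-4.6),1],[-0.2,-1.9,-3.1,np.float64(-7.8),1],[-0.2,-1.4,-3.3,np.float64(-7.8),1],[-0.2,-1.0,-3.5,np.float64(-7.8),1]]
[[-0.2,-0.5,-3.6,np.float64(-7.8),1],[-0.2,0.0,-3.6,np.float64(-7.8),1],[-0.2,0.5,-3.5,np.float64(-7.8),1],[-0.3,1.0,-3.4,np.float64(-7.7),1],[-0.2,1.4,-3.3,np.float64(-7.8),1],[-0.3,1.9,-3.1,np.float64(-7.7),1],[0.0,1.3,-2.5,np.float64(-7.1),1],[0.0,1.6,-2.4,np.float64(-7.2),1],[0.0,1.9,-2.1,np.float64(-7.1),1],[0.0,2.1,-1.9,np.float64(-7.2),1]]
[[0.0,2.4,-1.6,np.float64(-7.1),1],[0.0,2.6,-1.3,np.float64(-7.2),1],[0.0,2.7,-1.0,np.float64(-7.1),1]]
end [0.4606 0.1003 0.2804] 170.0
```

Emit:
{"name": "drive_tool", "arguments": {
  "steps": [
    [-0.4,-2.1,-3.9,-4.6,1],
    [-0.4,-1.8,-4.1,-4.6,1],
    [-0.4,-1.5,-4.2,-4.6,1],
    [-0.4,-1.1,-4.3,-4.7,1],
    [-0.4,-0.7,-4.4,-4.6,1],
    [-0.5,-0.4,-4.4,-4.7,1],
    [-0.4,-0.1,-4.4,-4.6,1],
    [-0.2,-1.9,-3.1,-7.8,1],
    [-0.2,-1.4,-3.3,-7.8,1],
    [-0.2,-1.0,-3.5,-7.8,1]
  ]
}}

```text
time: 1.25
eef_pos: [0.4367, -0.3112, 0.2663]
tcp_rot: [0.566, 0.424, -0.566, 0.424]
contact_force: [0.2, 0.6, -0.7]
opening: 1.005
```

Emit:
{"name": "drive_tool", "arguments": {
  "steps": [
    [-0.2,-0.5,-3.6,-7.8,1],
    [-0.2,0,-3.6,-7.8,1],
    [-0.2,0.5,-3.5,-7.8,1],
    [-0.3,1.0,-3.4,-7.7,1],
    [-0.2,1.4,-3.3,-7.8,1],
    [-0.3,1.9,-3.1,-7.7,1],
    [0,1.3,-2.5,-7.1,1],
    [0,1.6,-2.4,-7.2,1],
    [0,1.9,-2.1,-7.1,1],
    [0,2.1,-1.9,-7.2,1]
  ]
}}

```text
time: 2.25
eef_pos: [0.4642, 0.0146, 0.2804]
tcp_rot: [0.19, 0.681, -0.19, 0.681]
contact_force: [-0.6, -0.2, -0.6]
opening: 0.999
```

Emit:
{"name": "drive_tool", "arguments": {
  "steps": [
    [0,2.4,-1.6,-7.1,1],
    [0,2.6,-1.3,-7.2,1],
    [0,2.7,-1.0,-7.1,1],
    [0,0,0,0,1],
    [0,0,0,0,1]
  ]
}}

```text
time: 2.75
eef_pos: [0.4604, 0.1003, 0.2803]
tcp_rot: [0.061, 0.704, -0.062, 0.704]
contact_force: [0.5, -0.4, 0.1]
opening: 0.999
```

Run:
```python
from h import *
here(); w=shot("wrist","w1"); cv2.imwrite("pics/w1.png",crop(w,0,0,512,384,1.55))
```

```text
2.75 [0.4604 0.1003 0.2803] yaw 169.99 F [ 0.5 -0.4  0.1] op 0.999
```

View pics/w1.png

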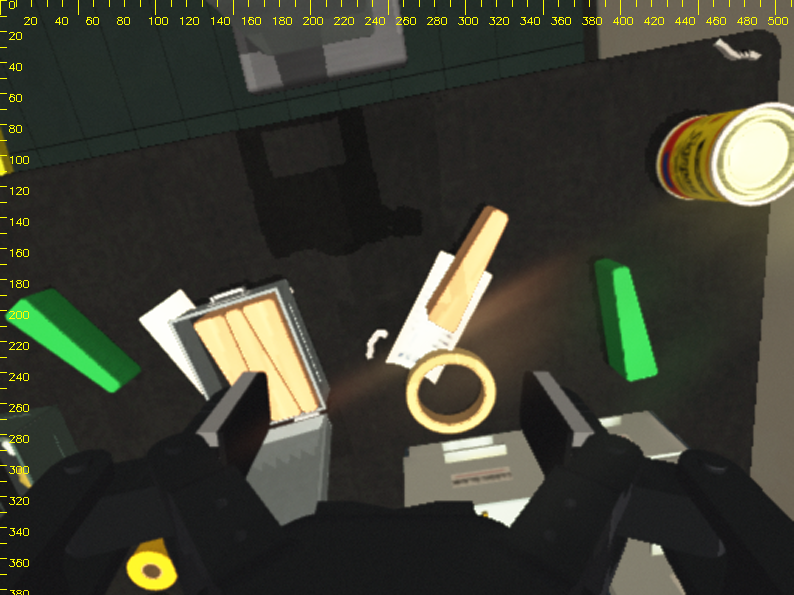

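Run:
```python
from h import *
w=load("w1"); a=crop(w,105,175,110,100,5.5)[:550]; b=crop(w,245,125,90,100,5.5)
cv2.imwrite("pics/w1c.png",cv2.resize(np.hstack([a[:,:],b])[:, :],None,fx=.72,fy=.72) if 0 else np.hstack([a,b])[:, :1100] if 0 else cv2.resize(np.hstack([a,b]),(800,400)))
```

```text
(no output)
```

View pics/w1c.png

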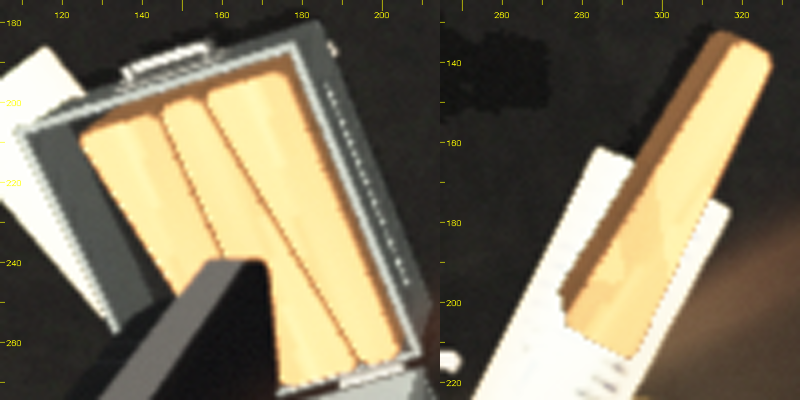

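Run:
```python
from h import *
np.set_printoptions(precision=4,suppress=True)
w=load("w1");t=load("t0");s=load("s0")
W=lambda d,z:{n:plane(w,*p,z) for n,p in d.items()}
a=W(dict(thinR=(318.75,135),thinL=(328,141.25),thickR=(276.75,206.25),thickL=(293,214.5)),.04)
for k,v in a.items(): print(k,v)
print("straight edge yaw",np.degrees(np.arctan2(*(a["thickR"]-a["thinR"])[1::-1])),"slant",np.degrees(np.arctan2(*(a["thickL"]-a["thinL"])[1::-1])))
for k,(x,y) in dict(thL=("thickL","thinL"),thR=("thickR","thinR"),thick=("thickL","thickR"),thin=("thinL","thinR")).items(): print(k,np.linalg.norm(a[x]-a[y]))
b=W(dict(fl=(179.25,185.75),fr=(109.5,208.25),rl=(209.25,263.25)),.044)
for k,v in b.items(): print(k,v)
for x,y in (("fl","fr"),("fl","rl")): d=b[x]-b[y]; print(x,y,np.linalg.norm(d),np.degrees(np.arctan2(d[1],d[0])))
print("p3fr",plane(w,125,209.25,.054))
print("tri thickL",tri([(w,293,214.5),(t,225.5,197.5),]),tri([(w,276.75,206.25),(t,225.5,197.5)]))
print("tri fl",tri([(w,179.25,185.75),(t,269.5,216)]),"fr",tri([(w,109.5,208.25),(t,304.5,211)]))
print("p3",tri([(w,125,209.25),(t,298.5,208)]))
```

```text
thinR [0.4367 0.1946 0.04  ]
thinL [0.4473 0.2062 0.04  ]
thickR [0.5287 0.1224 0.04  ]
thickL [0.5458 0.1442 0.04  ]
straight edge yaw -38.1251442311753 slant -32.1916465558008
thL 0.11637964516117931
thR 0.11698892172524947
thick 0.027731203758085025
thin 0.015746820019919214
fl [ 0.4723 -0.01    0.044 ]
fr [ 0.4876 -0.1191  0.044 ]
rl [0.602  0.0044 0.044 ]
fl fr 0.11016132980649262 97.97182942432019
fl rl 0.13048946291021085 -173.66200987585174
p3fr [ 0.4903 -0.0917  0.054 ]
tri thickL (array([0.5222, 0.1273, 0.0962]), [np.float64(0.012421258835785933), np.float64(0.012421258835785915)]) (array([0.5248, 0.1204, 0.0496]), [np.float64(0.0017600449834824432), np.float64(0.0017600449834824128)])
tri fl (array([ 0.4707, -0.0097,  0.0469]), [np.float64(0.001076129891690537), np.float64(0.001076129891690486)]) fr (array([ 0.4843, -0.112 ,  0.0557]), [np.float64(0.0002597466259848832), np.float64(0.00025974662598488924)])
p3 (array([ 0.4927, -0.0958,  0.0463]), [np.float64(0.0003973706153250594), np.float64(0.00039737061532515316)])
```

```bash
sed -i 's/a=round(-dy\/k,1)/a=float(round(-dy\/k,1))/' h.py
python3 - <<'E'
from h import *
plan([(.4929,.1646,.12,144.8),(.4929,.1646,.024,144.8)],1)
E
```

```text
[[4.0,1.7,0.5,6.3,1],[4.0,1.8,0.3,6.3,1],[4.0,1.8,0.1,6.3,1],[4.0,1.9,-0.0,6.2,1],[3.2,-0.0,-0.0,0.0,1],[3.2,-0.0,-0.0,0.0,1],[3.2,-0.0,-0.0,0.0,1]]
end [0.4934 0.1647 0.0242] 144.8
```

Emit:
{"name": "drive_tool", "arguments": {
  "steps": [
    [4.0,1.7,0.5,6.3,1],
    [4.0,1.8,0.3,6.3,1],
    [4.0,1.8,0.1,6.3,1],
    [4.0,1.9,0,6.2,1],
    [3.2,0,0,0,1],
    [3.2,0,0,0,1],
    [3.2,0,0,0,1],
    [0,0,0,0,1]
  ]
}}

```text
time: 3.6
eef_pos: [0.4896, 0.1634, 0.0197]
tcp_rot: [0.213, 0.677, -0.216, 0.671]
contact_force: [-0.5, -0.2, 0.0]
opening: 0.997
```

Emit:
{"name": "drive_tool", "arguments": {
  "steps": [
    [0,0,0,0,0.5],
    [0,0,0,0,0.4],
    [0,0,0,0,0.3],
    [0,0,0,0,0.2],
    [0,0,0,0,0.1],
    [0,0,0,0,0],
    [0,0,0,0,0],
    [0,0,0,0,0]
  ],
  "force": 40
}}

```text
time: 4.4
eef_pos: [0.4946, 0.1652, 0.0261]
tcp_rot: [0.213, 0.673, -0.213, 0.675]
contact_force: [-1.5, -1.1, 6.6]
opening: 0.291
```

Run:
```python
from h import *
here()
plan([(.49,.163,.13,144.8),(.50,.05,.15,172),(.528,-.0955,.15,187.3)],0)
```

```text
4.4 [0.4946 0.1652 0.0261] yaw 144.9 F [-1.5 -1.1  6.6] op 0.291
[[-3.5,-0.1,-0.1,0.0,0],[-3.4,-0.2,-0.1,0.0,0],[-3.5,-0.1,-0.0,0.1,0],[-0.5,-2.2,1.8,-6.8,0],[-0.5,-2.4,1.6,-6.8,0],[-0.5,-2.5,1.3,-6.8,0],[-0.5,-2.7,0.9,-6.8,0],[0.0,-3.5,1.2,-3.8,0],[0.0,-3.6,1.0,-3.8,0],[0.0,-3.6,0.7,-3.9,0]]
[[0.0,-3.6,0.5,-3.8,0]]
end [ 0.528  -0.0951  0.1503] -172.7
```

Emit:
{"name": "drive_tool", "arguments": {
  "steps": [
    [-2.5,-0.1,-0.1,0,0],
    [-4.0,-0.2,-0.1,0,0],
    [-3.9,-0.1,0,0.1,0],
    [-0.5,-2.2,1.8,-6.8,0],
    [-0.5,-2.4,1.6,-6.8,0],
    [-0.5,-2.5,1.3,-6.8,0],
    [-0.5,-2.7,0.9,-6.8,0],
    [0,-3.5,1.2,-3.8,0],
    [0,-3.6,1.0,-3.8,0],
    [0,-3.6,0.7,-3.9,0]
  ]
}}

```text
time: 5.4
eef_pos: [0.5199, -0.0607, 0.1486]
tcp_rot: [-0.023, 0.706, 0.023, 0.707]
contact_force: [0.0, -0.5, -1.0]
opening: 0.29
```

Emit:
{"name": "drive_tool", "arguments": {
  "steps": [
    [0,-3.6,0.5,-3.8,0],
    [0,0,0,0,0],
    [0,0,0,0,0],
    [0,0,0,0,0]
  ]
}}

```text
time: 5.8
eef_pos: [0.5266, -0.0942, 0.1481]
tcp_rot: [-0.045, 0.706, 0.045, 0.705]
contact_force: [-0.5, 0.4, -0.3]
opening: 0.292
```

Run:
```python
from h import *
here(); w=shot("wrist","w2"); cv2.imwrite("pics/w2.png",crop(w,80,30,360,270,2.2))
```

```text
5.8 [ 0.5266 -0.0942  0.1481] yaw -172.71 F [-0.5  0.4 -0.3] op 0.292
```

View pics/w2.png

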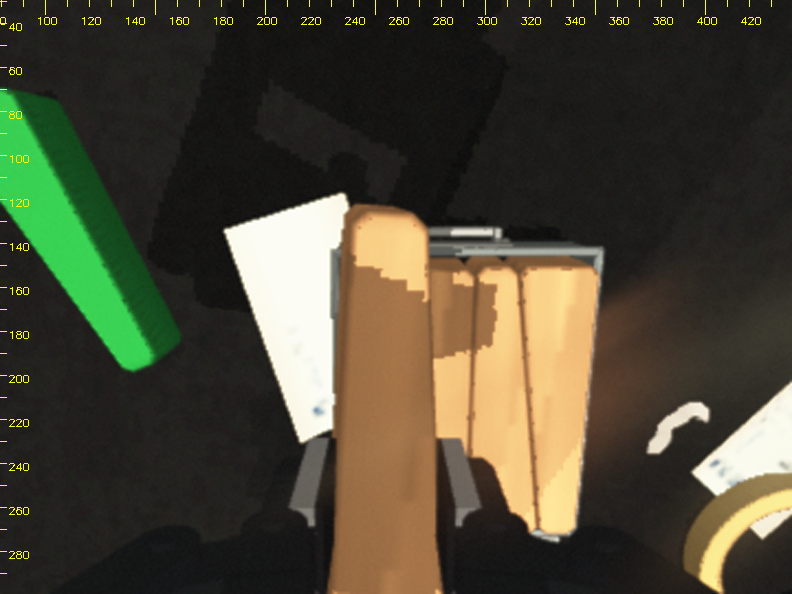

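Run:
```python
from h import *
np.set_printoptions(precision=4,suppress=True)
w=load("w2"); D=lambda x,y:(80+x/2.2-.5,30+y/2.2-.5)
P=lambda x,y,z:plane(w,*D(x,y),z)
fl,fr,rl=P(602,248,.044),P(331,250,.044),P(578,530,.044)
print(fl,fr,rl,np.linalg.norm(fl-fr),np.linalg.norm(fl-rl))
for d in (fl-fr,rl-fl): print(np.degrees(np.arctan2(d[1],d[0])))
k1,k2=P(428,232,.024),P(501,233,.024); print("keeper",k1,k2)
z=.162
a,b=P(352,222,z),P(328,594,z); c,e=P(428,222,z),P(442,594,z)
print("thin",a,c,np.linalg.norm(a-c)); 
for d in (b-a,e-c): print(np.degrees(np.arctan2(d[1],d[0])))
print("far", b,e,np.linalg.norm(b-e))
print("p3 top fr / p3p2 front", P(432,262,.054),P(475,268,.054), "p1 front left",P(598,266,.054))
```

```text
[ 0.4707 -0.0119  0.044 ] [ 0.4853 -0.1203  0.044 ] [0.5993 0.0066 0.044 ] 0.1093999287624082 0.1298819535561241
97.64014276541641
8.189712442673393
keeper [ 0.4748 -0.0809  0.024 ] [ 0.4712 -0.0495  0.024 ]
thin [ 0.4642 -0.108   0.162 ] [ 0.4622 -0.0922  0.162 ] 0.01583984314949827
2.551065306980786
10.587509052803627
far [ 0.556  -0.1039  0.162 ] [ 0.5524 -0.0754  0.162 ] 0.028715355530525472
p3 top fr / p3p2 front [ 0.4837 -0.0801  0.054 ] [ 0.4839 -0.0631  0.054 ] p1 front left [ 0.4771 -0.0155  0.054 ]
```

Run:
```python
from h import *
plan([(.5532,-.0936,.148,-167.7),(.5532,-.0936,.084,-167.7)],0,2.5)
```

```text
[[0.0,-0.2,1.3,-2.5,0],[0.0,-0.2,1.3,-2.5,0],[2.1,0.0,0.0,0.0,0],[2.2,0.0,0.0,0.0,0],[2.1,0.0,0.0,0.0,0]]
end [ 0.5529 -0.094   0.084 ] -167.7
```

Emit:
{"name": "drive_tool", "arguments": {
  "steps": [
    [0,-0.2,1.3,-2.5,0],
    [0,-0.2,1.3,-2.5,0],
    [2.1,0,0,0,0],
    [2.2,0,0,0,0],
    [2.1,0,0,0,0],
    [0,0,0,0,0],
    [0,0,0,0,0]
  ]
}}

```text
time: 6.55
eef_pos: [0.5532, -0.0942, 0.0843]
tcp_rot: [-0.076, 0.703, 0.076, 0.703]
contact_force: [0.7, -0.3, -0.1]
opening: 0.285
```

Run:
```python
from h import *
here(); w=shot("wrist","w3"); cv2.imwrite("pics/w3.png",crop(w,190,90,240,200,3))
```

```text
6.55 [ 0.5532 -0.0942  0.0843] yaw -167.65 F [ 0.7 -0.3 -0.1] op 0.285
```

View pics/w3.png

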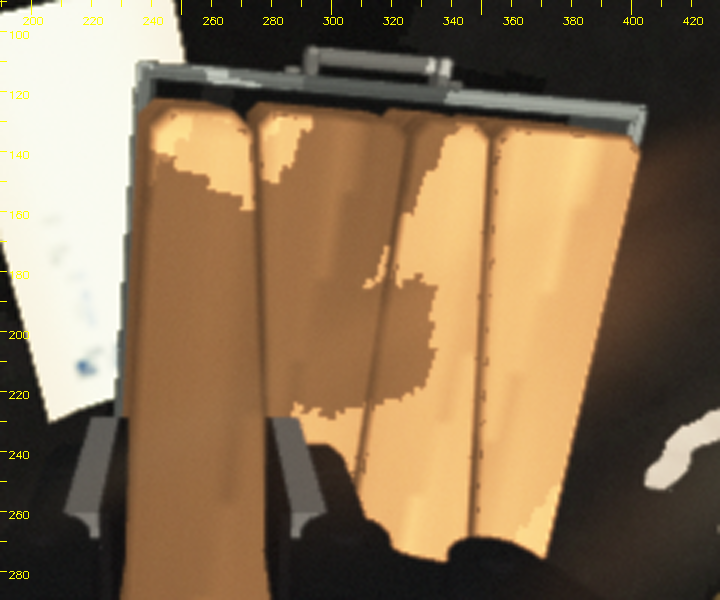

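Run:
```python
from h import *
np.set_printoptions(precision=4,suppress=True)
w=load("w3"); D=lambda x,y:(190+x/3-.5,90+y/3-.5)
P=lambda x,y,z:plane(w,*D(x,y),z)
fl,fr,r2=P(647,106,.044),P(137,64,.044),P(118,415,.044)
print(fl,fr,np.linalg.norm(fl-fr))
for d in (fl-fr,r2-fr): print(np.degrees(np.arctan2(d[1],d[0])))
yb=np.radians(7.8); ex=np.array([np.cos(yb),np.sin(yb),0]); ey=np.array([-ex[1],ex[0],0])
c=(fl+fr)/2+.065*ex; c=c; print("centre",c)
B=lambda p:np.array([(p-c)@ex,(p-c)@ey])*1000
z=.0983
for n,q in dict(thinR=(151,130),thinL=(250,130),R2=(122,590),L2=(268,590),thinend=(200,112)).items(): print(n,B(P(*q,z)))
for n,q in dict(p3fr=(257,118),p1fl=(638,150)).items(): print(n,B(P(*q,.054)))
```

```text
[ 0.4704 -0.0114  0.044 ] [ 0.4853 -0.1206  0.044 ] 0.11024459538663153
97.762496318033
7.896011495621116
centre [ 0.5422 -0.0572  0.044 ]
thinR [-56.0007 -48.7729]
thinL [-57.1869 -33.6484]
R2 [ 26.2206 -48.8786]
L2 [ 24.1445 -22.4247]
thinend [-59.2669 -41.5015]
p3fr [-56.4533 -29.3203]
p1fl [-56.183  50.011]
```

Emit:
{"name": "drive_tool", "arguments": {
  "steps": [
    [0.8,0,0,0,0],
    [0.8,0,0,0,0],
    [0.7,0,0,0,0],
    [0,0,0,0,0],
    [0,0,0,0,0]
  ]
}}

```text
time: 7.1
eef_pos: [0.5532, -0.0945, 0.0609]
tcp_rot: [-0.075, 0.703, 0.076, 0.703]
contact_force: [0.5, 2.9, -0.8]
opening: 0.286
```

Emit:
{"name": "drive_tool", "arguments": {
  "steps": [
    [0.2,0,0,0,0],
    [0,0,0,0,0],
    [0,0,0,0,0.4],
    [0,0,0,0,0.5],
    [0,0,0,0,0.6],
    [0,0,0,0,0.6],
    [-2,0,0,0,0.6],
    [-3,0,0,0,0.6],
    [0,0,0,0,0.6],
    [0,0,0,0,0.6]
  ]
}}

```text
time: 8.1
eef_pos: [0.5539, -0.0956, 0.1101]
tcp_rot: [-0.076, 0.702, 0.075, 0.704]
contact_force: [0.4, 0.8, 0.6]
opening: 0.596
```

Run:
```python
from h import *
here(); w=shot("wrist","w4"); s=shot("scene","s4"); a=crop(w,170,90,220,190,2.4); b=crop(s,220,105,95,105,4.3)[:456]
h=min(a.shape[0],b.shape[0]); cv2.imwrite("pics/w4.png",np.hstack([a[:h],b[:h]])[:, :800]); print(a.shape,b.shape)
```

```text
8.1 [ 0.5539 -0.0956  0.1101] yaw -167.72 F [0.4 0.8 0.6] op 0.596
(456, 528, 3) (452, 408, 3)
```

View pics/w4.png

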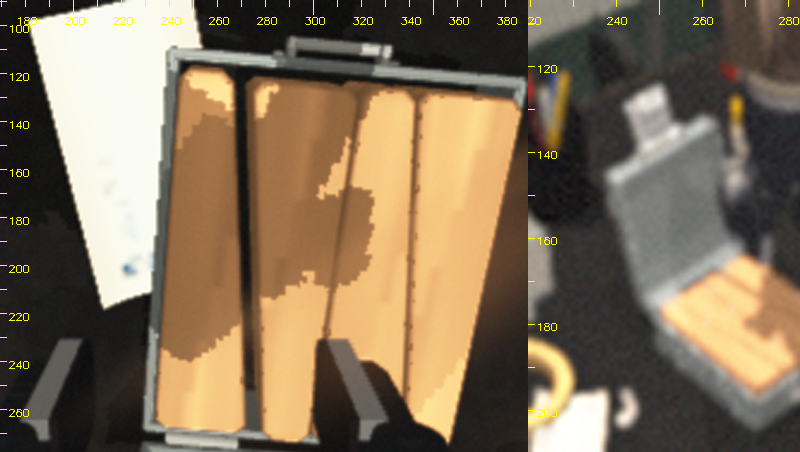

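Run:
```python
from h import *
yb=np.radians(7.8); ex=np.array([np.cos(yb),np.sin(yb),0]); ey=np.array([-ex[1],ex[0],0]); c=np.array([.5424,-.0571,0])
a=c+.02*ex-.038*ey; b=c-.035*ex-.04*ey
plan([(*a[:2],.09,-172.2),(*a[:2],.058,-172.2),(*a[:2],.053,-172.2)],0,1.5); 
print(a,b,((b-a)*100@ex,(b-a)*100@ey))
```

```text
[[0.9,-0.0,0.8,2.2,0],[0.9,-0.0,0.7,2.3,0],[1.1,-0.0,0.0,-0.0,0],[1.1,-0.0,0.0,-0.0,0],[1.0,-0.0,0.0,-0.0,0],[0.52,-0.0,0.02,-0.0,0]]
end [ 0.5674 -0.092   0.053 ] -172.2
[ 0.56737215 -0.09203411  0.        ] [ 0.51315245 -0.10147996  0.        ] (np.float64(-5.500000000000002), np.float64(-0.1999999999999995))
```

Emit:
{"name": "drive_tool", "arguments": {
  "steps": [
    [0.9,0,0.8,2.2,0],
    [0.9,0,0.7,2.3,0],
    [0,0,0,0,0],
    [0,0,0,0,0],
    [0,0,0,0,0],
    [1.1,0,0,0,0],
    [1.1,0,0,0,0],
    [0.7,0,0,0,0],
    [0.3,0,0,0,0],
    [0,0,0,0,0]
  ]
}}

```text
time: 9.2
eef_pos: [0.5675, -0.0921, 0.0583]
tcp_rot: [-0.048, 0.706, 0.048, 0.705]
contact_force: [0.2, 0.5, -0.0]
opening: -0.001
```

Emit:
{"name": "drive_tool", "arguments": {
  "steps": [
    [0.3,0,0,0,0],
    [0.3,0,0,0,0],
    [0,0,0,0,0],
    [0,0,0,0,0]
  ]
}}

```text
time: 9.6
eef_pos: [0.5686, -0.0925, 0.0541]
tcp_rot: [-0.048, 0.705, 0.048, 0.706]
contact_force: [0.6, 0.2, 3.7]
opening: -0.002
```

Emit:
{"name": "drive_tool", "arguments": {
  "steps": [
    [0.4,0,0,0,0],
    [0,0,0,0,0],
    [-1.2,0,0,0,0],
    [0,-0.1,-2.5,0,0],
    [0,-0.1,-3.0,0,0],
    [0,0,0,0,0],
    [0.7,0,0,0,0],
    [0.4,0,0,0,0],
    [0,0,0,0,0],
    [0,0,0,0,0]
  ]
}}

```text
time: 10.6
eef_pos: [0.5147, -0.1022, 0.054]
tcp_rot: [-0.048, 0.707, 0.048, 0.704]
contact_force: [-12.0, 1.7, 23.9]
opening: -0.001
```

Emit:
{"name": "drive_tool", "arguments": {
  "steps": [
    [-1.5,0,0,0,0],
    [-4.0,0,0,0,0],
    [-4.5,0,0,0,0],
    [-4.5,0,0,0,0],
    [-4.5,0,0,0,0],
    [-2.0,0.1,1.5,0,0],
    [0,0.1,4.5,0,0],
    [0,0.1,4.5,0,0],
    [0,0,4.5,0,0],
    [0,0,3.2,0,0]
  ]
}}

```text
time: 11.6
eef_pos: [0.6969, -0.0733, 0.2596]
tcp_rot: [-0.048, 0.705, 0.048, 0.706]
contact_force: [0.1, 0.7, 0.7]
opening: 0.0
```

Emit:
{"name": "drive_tool", "arguments": {
  "steps": [
    [0,0,0,0,0],
    [0,0,0,0,0],
    [0,0,0,0,0]
  ]
}}

```text
time: 11.9
eef_pos: [0.6935, -0.074, 0.2601]
tcp_rot: [-0.048, 0.706, 0.048, 0.705]
contact_force: [-0.1, 0.6, -1.0]
opening: -0.001
```

Run:
```python
from h import *
here(); t=shot("top","t5"); s=shot("scene","s5"); a=crop(t,245,90,70,100,4.3); b=crop(s,215,100,100,100,4.3)
cv2.imwrite("pics/lid5.png",np.hstack([a,b]))
yb=np.radians(7.8); ex=np.array([np.cos(yb),np.sin(yb),0]); ey=np.array([-ex[1],ex[0],0]); p=readout.get_state()["eef_pos"]-np.array([.5424,-.0571,0]); print(p@ex,p@ey)
```

```text
11.9 [ 0.6935 -0.074   0.2601] yaw -172.22 F [-0.1  0.6 -1. ] op -0.001
0.14711377267992848 -0.037437381156187166
```

View pics/lid5.png

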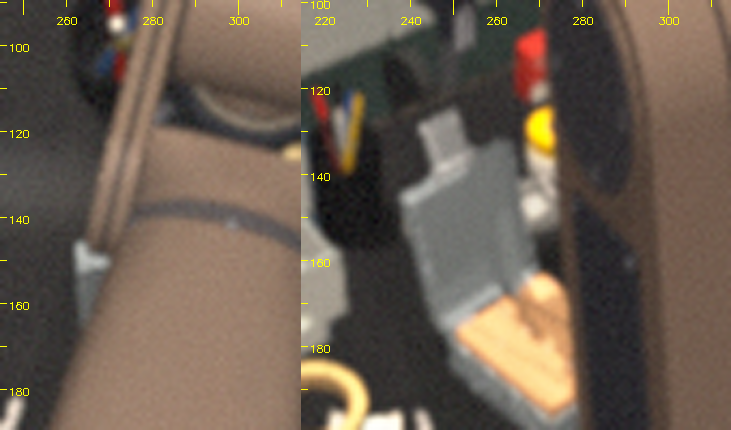

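Emit:
{"name": "drive_tool", "arguments": {
  "steps": [
    [4.0,0,0,0,0],
    [4.0,0,0,0,0],
    [1.8,0,0,0,0],
    [0,0,0,0,0],
    [0,0,0,0,0]
  ]
}}

```text
time: 12.5
eef_pos: [0.6939, -0.0743, 0.1636]
tcp_rot: [-0.048, 0.705, 0.048, 0.706]
contact_force: [0.8, -0.4, -0.1]
opening: -0.003
```

Emit:
{"name": "drive_tool", "arguments": {
  "steps": [
    [0,0,-1.0,0,0],
    [0,0,-1.0,0,0],
    [0,0,-1.0,0,0],
    [0,0,0,0,0]
  ]
}}

```text
time: 12.9
eef_pos: [0.6632, -0.0784, 0.1635]
tcp_rot: [-0.048, 0.705, 0.048, 0.706]
contact_force: [0.6, -0.0, -0.3]
opening: -0.002
```

Emit:
{"name": "drive_tool", "arguments": {
  "steps": [
    [0,0,1.2,0,0],
    [0.9,0,0,0,0],
    [0,0,-1.0,0,0],
    [0,0,-0.7,0,0],
    [0,0,-0.5,0,0],
    [0,0,0,0,0]
  ]
}}

```text
time: 13.5
eef_pos: [0.6531, -0.0795, 0.1535]
tcp_rot: [-0.048, 0.706, 0.048, 0.705]
contact_force: [-0.9, 0.3, 0.3]
opening: -0.004
```

Emit:
{"name": "drive_tool", "arguments": {
  "steps": [
    [0,0,-0.5,0,0],
    [0,0,-0.5,0,0],
    [0,0,0,0,0]
  ]
}}

```text
time: 13.8
eef_pos: [0.6441, -0.0811, 0.1541]
tcp_rot: [-0.048, 0.705, 0.048, 0.706]
contact_force: [1.1, 0.4, 1.7]
opening: 0.003
```

```bash
cat >> h.py <<'E'
def tm(c0,c1,u,v,r=7,s=25):
    g=lambda c:cv2.cvtColor(c["frame"],cv2.COLOR_RGB2GRAY)
    T=g(c0)[v-r:v+r+1,u-r:u+r+1]; S=g(c1)[v-s:v+s+1,u-s:u+s+1]
    m=cv2.matchTemplate(S,T,cv2.TM_CCOEFF_NORMED); _,x,_,l=cv2.minMaxLoc(m); return l[0]+r-s,l[1]+r-s,round(x,2)
E
python3 - <<'E'
from h import *
s5=load("s5"); s=shot("scene","s6")
for p in ((240,146),(248,128),(243,170),(227,132)): print(p,tm(s5,s,*p))
# predicted pixel of lid left front corner by theta
yb=np.radians(7.8); ex=np.array([np.cos(yb),np.sin(yb),0]); ey=np.array([-ex[1],ex[0],0]); H=np.array([.5424,-.0571,.044])+.068*ex
for th in (110,103,96,90,84,80): 
    t=np.radians(th); p=H+ex*(-.133*np.cos(t)+.018*np.sin(t))+[0,0,.133*np.sin(t)+.018*np.cos(t)]+.054*ey; print(th,proj(s,p))
E
```

```text
(240, 146) (2, 5, 0.88)
(248, 128) (4, 11, 0.72)
(243, 170) (2, 3, 0.98)
(227, 132) (0, 0, 0.99)
110 [[235.7899655  145.19648662]]
103 [[238.413221   145.88776673]]
96 [[241.24448819 147.09487498]]
90 [[243.80287799 148.53466357]]
84 [[246.44934058 150.33663591]]
80 [[248.24568164 151.73065747]]
```

Emit:
{"name": "drive_tool", "arguments": {
  "steps": [
    [-0.8,0,0,0,0],
    [0,0,-1.0,0,0],
    [0,0,-1.1,0,0],
    [0.2,0,-1.3,0,0],
    [0.3,0,-1.3,0,0],
    [0.4,0,-1.3,0,0],
    [0,0,0,0,0]
  ]
}}

```text
time: 14.55
eef_pos: [0.5821, -0.089, 0.1515]
tcp_rot: [-0.048, 0.707, 0.048, 0.704]
contact_force: [-0.8, 0.1, -1.4]
opening: 0.002
```

Emit:
{"name": "drive_tool", "arguments": {
  "steps": [
    [0.4,0,-0.9,0,0],
    [0.5,0,-0.9,0,0],
    [0.6,0,-0.8,0,0],
    [0.6,0,-0.8,0,0],
    [0.7,0,-0.7,0,0],
    [0.8,0,-0.7,0,0],
    [0,0,0,0,0]
  ]
}}

```text
time: 15.25
eef_pos: [0.535, -0.0951, 0.114]
tcp_rot: [-0.047, 0.707, 0.048, 0.704]
contact_force: [-0.6, -0.5, -0.2]
opening: -0.005
```

Run:
```python
from h import *
here(); s=shot("scene","s7"); w=shot("wrist","w7")
cv2.imwrite("pics/lid7.png",np.hstack([crop(s,215,115,90,100,4),crop(w,120,80,200,190,2.1)[:399]]))
```

```text
15.25 [ 0.535  -0.0951  0.114 ] yaw -172.25 F [-0.6 -0.5 -0.2] op -0.005Traceback (most recent call last):
  File "<stdin>", line 3, in <module>
    return _nx.concatenate(arrs, 1, dtype=dtype, casting=casting)
           ~~~~~~~~~~~~~~~^^^^^^^^^^^^^^^^^^^^^^^^^^^^^^^^^^^^^^^
ValueError: all the input array dimensions except for the concatenation axis must match exactly, but along dimension 0, the array at index 0 has size 400 and the array at index 1 has size 399
```

Run:
```python
from h import *
s=load("s7"); w=load("w7")
cv2.imwrite("pics/lid7.png",np.hstack([crop(s,215,110,95,105,4)[:400],crop(w,120,70,200,200,2)]))
```

```text
(no output)
```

View pics/lid7.png

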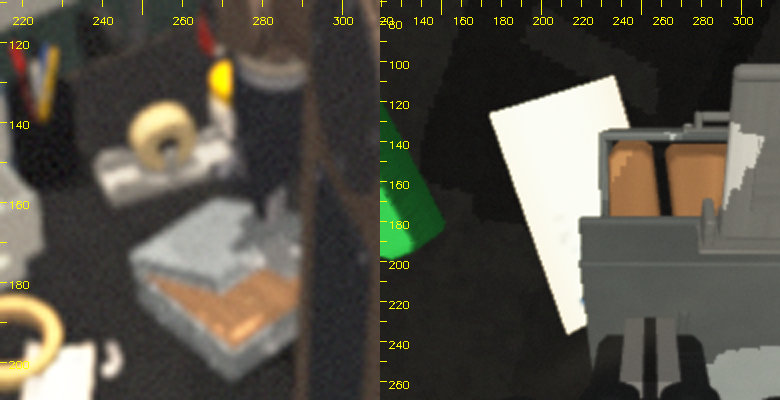

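Emit:
{"name": "drive_tool", "arguments": {
  "steps": [
    [0.8,0,-0.6,0,0],
    [0.8,0,-0.5,0,0],
    [0.9,0,-0.4,0,0],
    [0.9,0,-0.4,0,0],
    [0.8,0,-0.2,0,0],
    [0.8,0,-0.2,0,0],
    [0.3,0,0,0,0],
    [0,0,0,0,0]
  ]
}}

```text
time: 16.15
eef_pos: [0.5141, -0.0984, 0.0627]
tcp_rot: [-0.048, 0.706, 0.048, 0.705]
contact_force: [-0.0, 0.1, 0.5]
opening: 0.002
```

Emit:
{"name": "drive_tool", "arguments": {
  "steps": [
    [0.2,0,0,0,0],
    [0.2,0,0,0,0],
    [0,0,0,0,0],
    [0,0,0,0,0]
  ]
}}

```text
time: 16.55
eef_pos: [0.5149, -0.0987, 0.0619]
tcp_rot: [-0.048, 0.706, 0.048, 0.705]
contact_force: [-6.1, 1.2, 13.6]
opening: -0.002
```

Emit:
{"name": "drive_tool", "arguments": {
  "steps": [
    [-1.5,0,0,0,0],
    [-3.5,0,0,0,0],
    [0,1.2,-2.4,0,0],
    [0,1.3,-2.5,0,0],
    [0,1.2,-2.5,0,0],
    [0,0,0,0,0],
    [0,0,0,0,0]
  ]
}}

```text
time: 17.25
eef_pos: [0.4366, -0.072, 0.11]
tcp_rot: [-0.048, 0.705, 0.048, 0.706]
contact_force: [-0.3, 0.3, 1.1]
opening: 0.001
```

```bash
cat >> h.py <<'E'
YB=np.radians(7.8); EX=np.array([np.cos(YB),np.sin(YB),0]); EY=np.array([-EX[1],EX[0],0]); C=np.array([.5424,-.0571,0])
def box(p): return ((p-C)@EX*1000,(p-C)@EY*1000,p[2]*1000)
E
python3 - <<'E'
from h import *
here(); print(np.round(box(readout.get_state()["eef_pos"]),1))
w=shot("wrist","w8"); 
for n,p in dict(lip=(-.111,0,.055),lipL=(-.111,.018,.055),pivot=(-.072,0,.052),lfl=(-.065,.054,.062),lfr=(-.065,-.054,.062),rfl=(-.065,.054,.044),rfr=(-.065,-.054,.044)).items(): print(n,proj(w,C+p[0]*EX+p[1]*EY+[0,0,p[2]]).round(0))
cv2.imwrite("pics/w8.png",crop(w,100,30,330,270,2.4))
E
```

```text
17.25 [ 0.4366 -0.072   0.11  ] yaw -172.22 F [-0.3  0.3  1.1] op 0.001
[-106.8   -0.4  110. ]
lip [[254. 204.]]
lipL [[278. 204.]]
pivot [[254. 248.]]
lfl [[323. 262.]]
lfr [[185. 262.]]
rfl [[318. 251.]]
rfr [[190. 251.]]
```

Emit:
{"name": "drive_tool", "arguments": {
  "steps": [
    [2.0,0,0,0,0],
    [1.5,0,0,0,0],
    [0.8,0,0,0,0],
    [0.6,0,0,0,0],
    [0.6,0,0,0,0],
    [0.5,0,0,0,0],
    [0,0,0,0,0]
  ]
}}

```text
time: 18.0
eef_pos: [0.436, -0.0719, 0.0489]
tcp_rot: [-0.048, 0.706, 0.048, 0.705]
contact_force: [-0.4, 0.5, 0.3]
opening: -0.002
```

Emit:
{"name": "drive_tool", "arguments": {
  "steps": [
    [0.5,0,0.1,0,0],
    [0.4,0,0.1,0,0],
    [0.4,0,0.2,0,0],
    [0.4,0,0.3,0,0],
    [0.3,0,0.3,0,0],
    [0.2,0,0.3,0,0],
    [0.2,0,0.2,0,0],
    [0,0,0,0,0]
  ]
}}

```text
time: 18.8
eef_pos: [0.4511, -0.0698, 0.0251]
tcp_rot: [-0.048, 0.706, 0.048, 0.705]
contact_force: [-0.3, 0.3, -0.1]
opening: 0.002
```

Run:
```python
from h import *
w8=load("w8"); w=shot("wrist","w9"); s=shot("scene","s9")
a=crop(w8,170,150,170,130,2.3)[:290,:390]; b=crop(w,170,150,170,130,2.3)[:290,:390]; c=crop(s,220,140,95,80,4)[:300,:380]
d=crop(shot("top","t9"),255,150,70,75,4)[:300,:280]
I=np.zeros((600,800,3),np.uint8)
for im,x,y in ((a,0,0),(b,400,0),(c,0,295),(d,400,295)): I[y:y+im.shape[0],x:x+im.shape[1]]=im
cv2.imwrite("pics/v9.png",I); print(np.round(box(readout.get_state()["eef_pos"]),1))
```

```text
[-92.3  -0.2  25.3]
```

View pics/v9.png

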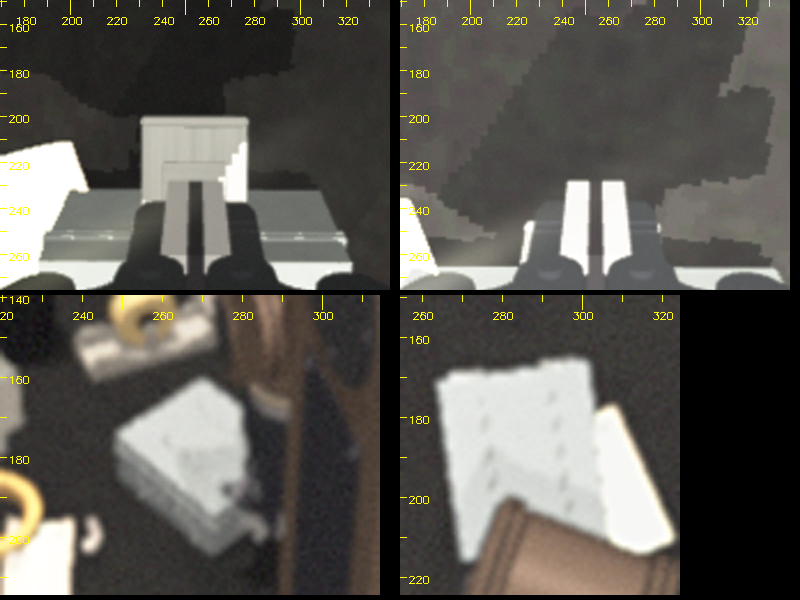

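Emit:
{"name": "drive_tool", "arguments": {
  "steps": [
    [0,0,-1.0,0,0],
    [0,0,-0.9,0,0],
    [0.8,0,0,0,0],
    [0.6,0,0,0,0],
    [0,0,0,0,0],
    [0,0,0.6,0,0],
    [0,0,0.5,0,0],
    [0,0,0.4,0,0],
    [0,0,0,0,0]
  ]
}}

```text
time: 19.85
eef_pos: [0.4477, -0.0704, 0.0114]
tcp_rot: [-0.048, 0.705, 0.048, 0.706]
contact_force: [0.2, -0.6, 0.3]
opening: 0.001
```

Emit:
{"name": "drive_tool", "arguments": {
  "steps": [
    [0,0,0.3,0,0],
    [0,0,0.2,0,0],
    [0,0,0,0,0]
  ]
}}

```text
time: 20.15
eef_pos: [0.45, -0.0698, 0.0106]
tcp_rot: [-0.048, 0.707, 0.049, 0.703]
contact_force: [-4.9, -2.8, 0.2]
opening: -0.001
```

Emit:
{"name": "drive_tool", "arguments": {
  "steps": [
    [0,0,0.2,0,0],
    [0,0,0,0,0],
    [0,0,0,0,0]
  ]
}}

```text
time: 20.45
eef_pos: [0.4524, -0.0692, 0.0106]
tcp_rot: [-0.048, 0.707, 0.048, 0.704]
contact_force: [-5.1, -1.8, -0.1]
opening: 0.002
```

Emit:
{"name": "drive_tool", "arguments": {
  "steps": [
    [0,0,0.2,0,0],
    [0,0,0,0,0],
    [0,0,0,0,0]
  ]
}}

```text
time: 20.75
eef_pos: [0.4521, -0.0682, 0.0099]
tcp_rot: [-0.047, 0.709, 0.049, 0.702]
contact_force: [-9.8, -2.0, 2.1]
opening: -0.002
```

Emit:
{"name": "drive_tool", "arguments": {
  "steps": [
    [0,0,0.2,0,0],
    [0,0,0,0,0],
    [0,0,0,0,0]
  ]
}}

```text
time: 21.05
eef_pos: [0.4517, -0.0674, 0.0089]
tcp_rot: [-0.047, 0.711, 0.05, 0.7]
contact_force: [-14.2, -2.0, 3.8]
opening: -0.0
```

Emit:
{"name": "drive_tool", "arguments": {
  "steps": [
    [0,0,0.2,0,0],
    [0,0,0,0,0],
    [0,0,0,0,0]
  ]
}}

```text
time: 21.35
eef_pos: [0.4515, -0.0669, 0.0081]
tcp_rot: [-0.047, 0.713, 0.051, 0.698]
contact_force: [-20.3, -3.4, 4.4]
opening: -0.002
```

Emit:
{"name": "drive_tool", "arguments": {
  "steps": [
    [0,0,-1.5,0,0],
    [0,0,-1.8,0,0],
    [-2.0,0,0,0,0],
    [-4.5,0,0,0,0],
    [-4.5,0,0,0,0],
    [-4.5,0,0,0,0],
    [-3,0,0,0,0],
    [0,0,0,0,0],
    [0,0,0,0,0]
  ]
}}

```text
time: 22.25
eef_pos: [0.428, -0.0732, 0.1972]
tcp_rot: [-0.048, 0.704, 0.048, 0.707]
contact_force: [-0.8, 0.8, -0.2]
opening: -0.001
```

Run:
```python
from h import *
here(); w=shot("wrist","w10")
import sys
g=w["frame"].astype(int).sum(2)//3
def P(x,y,z): return proj(w,C+x*EX+y*EY+[0,0,z])[0].round(1)
print("lid front top edge",P(-.065,0,.062),"home lip",P(-.078,0,.013),"home pivot face",P(-.0785,0,.05),"phi.15 lip",P(-.084,0,.014),"keeper",P(-.071,0,.022))
u,v=P(-.0785,0.0,.03); 
for du in (-30,-10,0,10,30): print(du,g[int(v)-30:int(v)+30,int(u)+du].tolist(),int(v)-30)
```

```text
22.25 [ 0.428  -0.0732  0.1972] yaw -172.22 F [-0.8  0.8 -0.2] op -0.001
lid front top edge [254.2 226.7] home lip [254.3 201.1] home pivot face [254.2 211.3] phi.15 lip [254.3 196.8] keeper [254.3 208.9]
-30 [51, 50, 52, 51, 52, 52, 48, 49, 51, 50, 51, 51, 51, 52, 52, 53, 53, 52, 52, 50, 47, 46, 43, 42, 46, 45, 46, 48, 48, 33, 29, 30, 29, 30, 54, 109, 115, 113, 115, 115, 114, 113, 112, 113, 118, 137, 159, 153, 116, 107, 107, 107, 131, 226, 237, 238, 238, 238, 239, 239] 175
-10 [32, 43, 46, 47, 47, 46, 45, 44, 46, 43, 45, 42, 41, 40, 42, 45, 46, 45, 45, 45, 31, 28, 27, 27, 28, 36, 96, 173, 155, 143, 140, 140, 140, 139, 140, 140, 140, 142, 139, 174, 253, 243, 238, 249, 252, 246, 189, 143, 137, 137, 142, 179, 135, 194, 164, 158, 159, 160, 160, 161] 175
0 [45, 44, 46, 46, 47, 46, 44, 44, 43, 42, 44, 44, 46, 44, 44, 46, 44, 45, 45, 42, 31, 31, 29, 31, 27, 36, 94, 174, 155, 141, 138, 136, 135, 136, 138, 135, 138, 159, 139, 166, 250, 241, 233, 247, 252, 247, 195, 146, 141, 141, 167, 246, 169, 170, 96, 75, 76, 78, 79, 81] 175
10 [43, 46, 47, 48, 46, 46, 45, 45, 45, 44, 44, 43, 47, 47, 45, 44, 46, 43, 46, 46, 43, 32, 33, 28, 27, 34, 88, 167, 156, 143, 140, 141, 140, 141, 141, 139, 129, 135, 140, 160, 244, 246, 228, 243, 251, 247, 197, 150, 142, 141, 166, 245, 169, 188, 162, 156, 158, 157, 157, 155] 175
30 [46, 45, 43, 44, 47, 45, 45, 47, 46, 45, 48, 50, 49, 47, 49, 48, 48, 47, 45, 46, 43, 44, 44, 46, 49, 48, 49, 47, 47, 38, 33, 37, 38, 41, 55, 107, 113, 112, 112, 112, 114, 115, 115, 117, 116, 124, 132, 143, 125, 116, 114, 115, 124, 201, 238, 240, 240, 240, 240, 241] 175
```

Run:
```python
from h import *
from plant import sign_off
s0=load("s0"); s=shot("scene","sEnd")
for n,p in dict(tape=(216,195),tin=(175,265),dispenser=(268,150),cup=(225,135),lidcorner=(250,180)).items(): print(n,tm(s0,s,*p,r=10,s=18))
print(sign_off())
```

```text
tape (0, 0, 1.0)
tin (0, 0, 0.99)
dispenser (0, 0, 0.77)
cup (0, 0, 0.99)
lidcorner (2, 1, 0.95)
the job is handed in; nothing more can be done
None
```

I put the loose wedge into the gap thick end to the rear, shut the lid and pressed the latch home, then handed the job in. The clock read about 22 s of the 70 s allowed.

**Last checks**
- **Wedge:** pressed near its rear and again near its front, its top read 54 mm both times, which is what a wedge flat on the floor should read.
- **Lid:** its top read 62 mm under 14 N, so it is fully shut.
- **Latch:** while being pushed it gave way by about 2 mm at 5 N measured. After that it held against a hard stop up to 20 N. In the last wrist image the lip sits at row 201, where it should be when home; 0.15 rad open would be row 197. This was read from pixel values, because I had used all 12 picture views.
- **Other things:** the tape roll, the paint tin and the pen cup had not shifted in the scene camera. The tape dispenser also showed no shift, but its match was weak (0.77), because the lid that was partly in front of it had moved. I did not check the stapler separately; the arm stayed clear of where I took it to be.

The gripper is shut, clear of everything, about 0.2 m above the table.

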